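Bring the flour shaker round on the lazy Susan

ROBOT

A 7-joint arm with a two-finger parallel gripper is mounted at the origin on the work surface. World frame = base frame: x ahead of the robot, y to its left, z up, the work surface at z = 0. Lengths are in m, angles in rad, forces in N, time in s.
With the tool pointing down it reaches from about 0.425 to 0.925 m from the base axis. Payload 6.8 kg.
Tool frame: the origin (TCP) lies at the very end of the fingers, on their centre line; the grasp point (between the pads) lies 19 mm behind it; z points along the fingers, y is the line along which they close (so a half turn about z gives the same grasp; the last joint's range is limited). The gripper opens to 85 mm and grips with 20 to 120 N. Pads are 22 mm wide; open, the fingers measure 114 mm over their backs; the gripper's body (76 mm by 85 mm) begins 54 mm behind the grasp point. The pads swing forward as they close: fully open they stand 13 mm farther back than shut.
Start: joints at [-1.332, 0.477, 0.022, 1.555, -0.011, 1.109, -0.083], TCP at [0.229, 0.635, 0.231] pointing down, gripper open.
Joint ranges: [-2.96, 2.96], [-0.34, 2.1], [-1.41, 1.46], [0.24, 2.44], [-1.37, 4.51], [0.17, 1.92], [-2.96, 2.96]. Speed limits (rad/s): [2.39, 2.39, 3.14, 3.14, 3.14, 3.14, 3.14].

INTERFACE

Orientations are given as a unit quaternion [w, x, y, z].
In Python, from station import bot gives the robot as it stands.
- The arm moves only by the tool jog_arm, never from a script. Its argument "motion" is a list of rows, each a list of 7 numbers: the turn, a rotation vector about the tool's x, y, z in rad, then the shift along the tool's x, y, z in mm, then the finger opening in mm, from 0 to 85.4. A call has 1 to 10 rows; each row is the pose to reach, as a shift and turn from the pose commanded when the call began, along the tool's axes at that moment; what a row does not reach only later rows make up. A row lasts 1/8 s, in which the tool goes at most 62.5 mm and 10.7 degrees, less where a joint would pass 70% of its speed; a pose out of reach is approached as far as the arm can. A call with a gripper value outside its range is refused whole. The fingers move at their own pace and stop on an object; "grip_force" is the grip in N (left out, the last holds). Time passes only in rows, so rows that repeat a pose let the fingers close. It gives the time, the measured TCP pose, the force, the opening and the grip force at its end, in the units of the state.
- bot.get_obs(): the state, without advancing time (a new reading comes with each control period).
- bot.read_camera(name): name is "scene" or "top" or "wrist"; returns a dict with "pixels" (384x512x3 uint8, red, green, blue), "camera_matrix" (3x3 intrinsics, pixels), "T" (4x4, takes a point from camera to world coordinates); the wrist camera has in their place "tool_from_camera" (4x4, takes a point from camera to tool coordinates, whose origin is the TCP and whose axes are the flange's). Camera axes: x right, y down, z forward; pixel columns grow to the right and rows downward; lengths in m; the calibration is good to about 2 mm. A picture is of the moment at which its call begins: read the wrist's pose just before it. There is no depth.
- bot.hand_in(): hands the job in; it is judged then, once.
Trained networks look in a picture, given as the dict that the camera call returned (one of the last four; its "shot" number tells which), for a name from the list of things; names that differ only in an ending like _2 or _b are one class to them, and where a whole thing is asked for, a point or a joint stands for the part that bears it (a point fixed in the world has none). Each returns a list of dicts, best first, with "score" (0 to 1); they miss things now and then, are a little off and sometimes report something else, mostly with a low value. They report only what shows in the picture. A call takes as long as a camera call. They do not tell look-alikes from the thing itself.
- bot.spot_in(thing, picture): "xy" ([column, row] in pixels, amid what is visible of it).
- bot.tip_of(thing, picture): "xy" ([column, row] in pixels: a listed point, or the origin of a listed thing).
The state is a dict: "t": time; "q": joint angles; "joint_vel": joint speeds; "joint_torque": joint torques, N m; "eef_pos": TCP position; "tool_rot": TCP orientation; "contact_force": force on the tool from outside, world axes, zero at the start; "torque": the same for the moment, N m; "gripper_width": opening from 0.0 (shut) to 1.0 (fully open); "grasp_force": force on a finger pad.
Only numpy, scipy, OpenCV 4.12 (cv2) and the standard library are available. Lean on these libraries where they do the work, as an engineer would, in place of code of your own. Each camera call takes 0.05 s, during which the arm holds its last target. There are 200 camera calls.

TASK

Gently spin the lazy Susan by pushing the pegs on its rim with the fingers, gripping nothing, until the flour shaker stands at the front, in line with the fixed wooden tongue that points at the baking mat, and leave the lazy Susan at rest. Everything on it must ride round standing in its place: do not touch, lift or tip the shaker or its neighbours, and leave the other things on the table where they are.

Things in the scene. Friction and masses are not known exactly. Their poses are not given: they have to be found in the camera images.
- stand: Fixed dark-wood stand of the lazy Susan, a 220 mm round foot mostly hidden under the disc, with one tongue 40 mm wide along its -x axis, ending 214 mm from the turning axis; the part beyond the disc is a block 36 mm high, a little lower than the disc. Origin: on the turning axis at table height; z up; its -x axis is the front and points along the tongue to the mat. It may be turned up to 1.0 rad either way on the table.
- tongue_tip (a point): Middle of the free end of the tongue, on its top, 36 mm above the table, 214 mm from the turning axis.
- carousel: Turning disc of the lazy Susan, plain wood, 320 mm across, 18 mm thick, 0.8 kg. Turns either way about its vertical axis without stops; light friction (1 N at a peg moves it; left alone it stops within a few hundredths of a radian). Origin: on the axis at the disc's underside, 22 mm above the table; disc top 40 mm above the table. z up; x and y turn with the disc.
- peg0 (a point): Top centre of one of six alike upright white plastic pegs on the disc's rim, 16 to 20 mm thick, 50 mm tall (tops 90 mm above the table), their centres 150 mm from the axis. Seen from above, this one is 30 degrees counter-clockwise of the disc's x axis; the others follow every 60 degrees.
- shaker_center (a point): Centre (half-way up) of the flour shaker: plain steel can 57 mm across and 97 mm tall with a domed, pierced lid, the tallest thing on the disc; it stands loose on the disc 65 mm from the axis, on the disc's -x axis. This point is 48 mm above the disc's top.
- jar_center (a point): Centre of a loose glass jar with a white screw cap, 54 mm across, 72 mm tall, on the disc, 65 mm from the axis. Leave it standing.
- ramekin_center (a point): Centre of a loose white ceramic ramekin, 58 mm across, 45 mm tall, open, on the disc, 65 mm from the axis. Leave it standing.
- cutter_center (a point): Centre of a loose steel ring cookie cutter, 56 mm across, 40 mm tall, on the disc, 65 mm from the axis. Leave it standing.
- mug_center (a point): Centre of a loose white mug, 80 mm across, 95 mm tall, on the table to the left or right of the lazy Susan. Leave alone.
- bottle_center (a point): Centre of a loose brown glass bottle with a black cap, 48 mm across, 120 mm tall, on the table to the left or right of the lazy Susan. Leave alone.
There are look-alikes about, which are no part of the job. Leave any orange or red look-alike of the part that bears jar_center alone. Leave any blue look-alike of the part that bears shaker_center alone.

How it is judged:
At the end, for the whole second after the job is handed in: The shaker's axis is within 18 mm of the tongue's centre line, on the tongue's side of the turning axis; the disc is at rest; the shaker is within 20 mm of its place on the disc, and it and its three neighbours stand upright on the disc, within 90 mm of the axis (y of shaker_center in the frame of stand between -0.018 and 0.018 m and x of shaker_center in the frame of stand between -0.09 and -0.04 m and x of shaker_center in the frame of carousel between -0.085 and -0.045 m and y of shaker_center in the frame of carousel between -0.02 and 0.02 m and angular speed of carousel below 0.05 rad/s and angle between each of shaker_center, jar_center, ramekin_center, cutter_center's own z axis and vertical below 0.15 rad and horizontal distance between each of shaker_center, jar_center, ramekin_center, cutter_center and carousel below 0.09 m and height (world z) of shaker_center between 0.08 and 0.096 m and height (world z) of jar_center between 0.068 and 0.084 m and height (world z) of ramekin_center between 0.054 and 0.07 m and height (world z) of cutter_center between 0.052 and 0.068 m); the robot touches nothing.
It fails at once if the robot touches the shaker or another thing standing on the disc (contact force between any of the fingers, the arm and shaker above 0.5 N or contact force between any of the fingers, the arm and jar above 0.5 N or contact force between any of the fingers, the arm and ramekin above 0.5 N or contact force between any of the fingers, the arm and cutter above 0.5 N).
It fails at once if a thing on the disc is lifted (height (world z) of shaker_center above 0.103 m or height (world z) of jar_center above 0.091 m or height (world z) of ramekin_center above 0.077 m or height (world z) of cutter_center above 0.075 m).
It fails at once if a thing on the disc tips or slides off its place (angle between any of shaker_center, jar_center, ramekin_center, cutter_center's own z axis and vertical above 0.4 rad or horizontal distance between any of shaker_center, jar_center, ramekin_center, cutter_center and carousel above 0.1 m).
It fails at once if the disc or a peg is squeezed or struck hard (over 25 N) (contact force between any of the fingers, the arm and carousel above 25 N).
It fails at once if the mug or the bottle is moved more than 30 mm (distance of any of mug_center, bottle_center from where it was at the start of the episode above 0.03 m).
It also fails if it takes over 61 s, if anything falls off the work surface, if the arm or the gripper's body presses on something with over 40 N, if the wrist force passes 120 N, or if a joint passes its speed limit or range.

## Working session

There is one attempt and no reset: what is moved stays moved. The work goes in short steps, Python scripts to look and compute and a tool call to move; the robot and the scene stay as the last step left them, time stands still between calls to the robot, and variables do not carry over. Pictures are saved under pics/ and viewed, at most 10 in all, crops included, and the job is handed in when it is done.

Besides the shell and the picture viewer there is one more tool, called after "Call:" as a command line: name --pt "numbers of a row" for each row, then --argument value for the rest. jog_arm: Moves the arm, as the interface text tells. Its arguments: {"type":"object","properties":{"motion":{"type":"array"},"grip_force":{"type":"number"}},"required":["motion"]}

```bash
mkdir -p pics; cat > h.py <<'E'
import numpy as np,cv2
from station import bot
def ray(p,uv):
    K,T=p["camera_matrix"],p["T"]
    d=T[:3,:3]@np.linalg.solve(np.array(K),[uv[0],uv[1],1.]); return np.array(T)[:3,3],d
def at(p,uv,z):
    o,d=ray(p,uv); return o+d*(z-o[2])/d[2]
def tri(p,a,q,b):
    o1,d1=ray(p,a);o2,d2=ray(q,b);s=np.linalg.lstsq(np.c_[d1,-d2],o2-o1,rcond=None)[0]
    x,y=o1+s[0]*d1,o2+s[1]*d2; return (x+y)/2,np.linalg.norm(x-y)
E
python3 - <<'E'
from h import *
np.set_printoptions(precision=3,suppress=True)
s=bot.get_obs();print(s["t"],s["eef_pos"],s["tool_rot"],s["gripper_width"])
P={n:bot.read_camera(n) for n in("top","scene")}
cv2.imwrite("pics/a.png",cv2.cvtColor(np.vstack([P["top"]["pixels"]]),cv2.COLOR_RGB2BGR))
cv2.imwrite("pics/b.png",cv2.cvtColor(P["scene"]["pixels"],cv2.COLOR_RGB2BGR))
Z=dict(stand=0,tongue_tip=.036,carousel=.022,peg0=.09,shaker_center=.088,jar_center=.076,ramekin_center=.0625,cutter_center=.06,mug_center=.0475,bottle_center=.06)
for k,z in Z.items():
  for n,p in P.items():
    for r in bot.tip_of(k,p)[:3]: print(k,n,np.round(r["xy"]),round(r["score"],2),at(p,r["xy"],z)[:2])
E
```

```text
0.0 [0.229 0.634 0.23 ] [-0.     0.173  0.985 -0.001] 0.9991363340442805
tongue_tip top [187. 206.] 0.67 [0.466 0.189]
tongue_tip top [126. 146.] 0.55 [0.631 0.359]
tongue_tip scene [313. 224.] 0.93 [0.463 0.191]
tongue_tip scene [240. 226.] 0.74 [0.605 0.047]
carousel top [252. 166.] 0.78 [0.577 0.013]
carousel top [268. 143.] 0.35 [ 0.642 -0.032]
carousel scene [242. 216.] 0.65 [0.565 0.015]
carousel scene [332. 296.] 0.17 [0.61  0.358]
peg0 top [194. 151.] 0.86 [0.606 0.163]
peg0 top [185. 207.] 0.38 [0.458 0.185]
shaker_center top [359. 272.] 0.76 [ 0.29  -0.263]
shaker_center top [271. 180.] 0.68 [ 0.527 -0.037]
jar_center top [266. 142.] 0.94 [ 0.631 -0.026]
jar_center top [375. 208.] 0.88 [ 0.454 -0.311]
jar_center top [362. 172.] 0.7 [ 0.553 -0.279]
jar_center scene [174. 165.] 0.86 [ 0.581 -0.255]
jar_center scene [190. 148.] 0.86 [ 0.495 -0.281]
jar_center scene [218. 211.] 0.72 [ 0.629 -0.011]
ramekin_center top [232. 182.] 0.69 [0.527 0.064]
ramekin_center top [270. 144.] 0.2 [ 0.629 -0.037]
ramekin_center scene [260. 208.] 0.67 [0.534 0.058]
cutter_center top [230. 151.] 0.77 [0.612 0.072]
cutter_center scene [239. 229.] 0.73 [0.628 0.066]
mug_center top [126. 147.] 0.7 [0.627 0.355]
mug_center top [269. 145.] 0.58 [ 0.631 -0.034]
mug_center scene [331. 299.] 0.65 [0.634 0.37 ]
mug_center scene [238. 188.] 0.41 [ 0.505 -0.055]
bottle_center top [375. 139.] 0.68 [ 0.644 -0.321]
bottle_center scene [144. 170.] 0.94 [ 0.649 -0.321]
```

View pics/a.png

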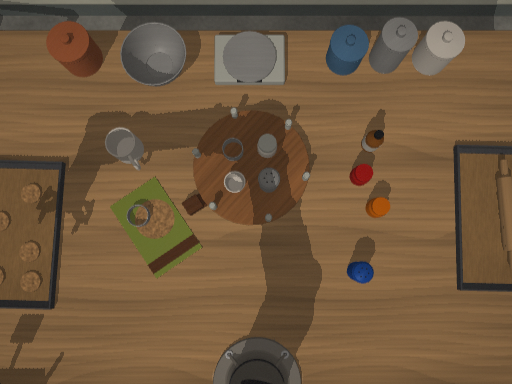

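View pics/b.png

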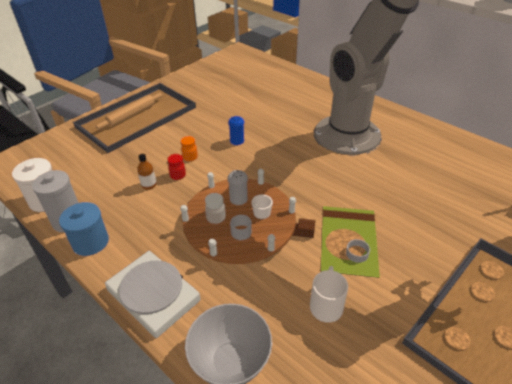

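The top view shows the disc at about (252,167). The pegs are at (196,153), (234,111), (289,124), (306,176), (268,217) and (212,206). The tongue is at (193,204), the steel shaker at (269,180), the mug at (120,145) and the bottle at (374,140). The scene view agrees, and the blue, red and orange look-alikes are off the disc. The shaker has to turn about 100° clockwise, so I'll push the left-hand peg round the far side.

```bash
cat >> h.py <<'E'
from scipy.spatial.transform import Rotation as R
from scipy.optimize import least_squares
np.set_printoptions(precision=3,suppress=True)
def pegfit(p,px):
    X=np.array([at(p,u,.09)[:2] for u in px])
    f=lambda v:np.hypot(*(X-v).T)-.15
    c=least_squares(f,X.mean(0)).x
    return c,np.degrees(np.arctan2(*(X-c).T[::-1])),f(c)*1e3
def totool(s,w): # world shift -> tool mm
    q=s["tool_rot"]; return R.from_quat([*q[1:],q[0]]).inv().apply(w)*1e3
E
python3 - <<'E'
from h import *
P=bot.read_camera("top");S=bot.read_camera("scene")
c,a,e=pegfit(P,[(196,152),(234,110),(289,123),(306,175),(268,216),(212,205)])
print("c",c,"pegs",a,"err",e,"peg scatter off first",(a-a[0])%60)
print("tri shaker",tri(P,(269,175),S,(238,175)),"tongue",tri(P,(187,206),S,(313,224)))
print("tri peg",tri(P,(196,150),S,(292,200)), "at top",at(P,(196,150),.09))
t=at(P,(187,206),.036)[:2]-c;sh=at(P,(269,180),.088)[:2]-c
print("tongue",np.degrees(np.arctan2(t[1],t[0])),np.hypot(*t),"shaker",np.degrees(np.arctan2(sh[1],sh[0])),np.hypot(*sh))
s=bot.get_obs();q=s["tool_rot"];print(R.from_quat([*q[1:],q[0]]).as_matrix(),s["q"])
th=np.radians(105);g=np.array([*(c+.15*np.array([np.cos(th),np.sin(th)])),.231]);print(g,totool(s,g-s["eef_pos"]))
E
```

```text
c [0.574 0.015] pegs [  78.663   17.28   -43.576 -102.766 -162.154  138.05 ] err [-3.56  -0.808 -2.512 -1.433 -2.818 -0.392] peg scatter off first [ 0.    58.616 57.76  58.57  59.183 59.387]
tri shaker (array([ 0.532, -0.03 ,  0.132]), np.float64(0.006140692419671896)) tongue (array([0.465, 0.19 , 0.035]), np.float64(0.0030596348844352697))
tri peg (array([0.572, 0.164, 0.192]), np.float64(0.04773727392793269)) at top [0.608 0.159 0.09 ]
tongue 122.04631484744777 0.20448661304230242 shaker -133.48558845973443 0.06627960689222702
[[-0.94  0.34  0.  ]
 [ 0.34  0.94 -0.  ]
 [-0.   -0.   -1.  ]] [-1.332  0.477  0.022  1.555 -0.011  1.109 -0.083]
[0.535 0.16  0.231] [-448.708 -342.526    0.284]
```

Call:
jog_arm --pt "0 0 -0.06 -38 -29 0 0" --pt "0 0 -0.12 -75 -57 0 0" --pt "0 0 -0.18 -113 -86 0 0" --pt "0 0 -0.24 -150 -114 0 0" --pt "0 0 -0.31 -188 -143 0 0" --pt "0 0 -0.37 -225 -172 0 0" --pt "0 0 -0.43 -262 -200 0 0" --pt "0 0 -0.49 -299 -229 0 0" --pt "0 0 -0.55 -337 -257 0 0" --pt "0 0 -0.61 -374 -286 0 0"

```text
t: 2.45
eef_pos: [0.4848, 0.2375, 0.2316]
tool_rot: [0.0, -0.132, 0.991, 0.0]
contact_force: [-0.3, -0.2, 1.1]
gripper_width: 0.001
grasp_force: 0.0
```

```bash
python3 - <<'E'
from h import *
s=bot.get_obs();q=s["tool_rot"];print(s["t"],s["eef_pos"],s["q"],s["gripper_width"],R.from_quat([*q[1:],q[0]]).as_matrix()[:,0])
print(totool(s,np.array([.535,.16,.065])-s["eef_pos"]))
E
```

```text
2.45 [0.485 0.237 0.232] [-0.644  0.254  0.086  1.885 -0.026  1.003  1.29 ] 0.0010306673887803973 [-0.965 -0.262 -0.001]
[-28.052 -87.962 166.572]
```

Call:
jog_arm --pt "0 0 0 -9 -30 0 0" --pt "0 0 0 -19 -60 0 0" --pt "0 0 0 -28 -88 0 0" --pt "0 0 0 -28 -88 30 0" --pt "0 0 0 -28 -88 60 0" --pt "0 0 0 -28 -88 90 0" --pt "0 0 0 -28 -88 115 0" --pt "0 0 0 -28 -88 140 0" --pt "0 0 0 -28 -88 155 0" --pt "0 0 0 -28 -88 166 0"

```text
t: 3.7
eef_pos: [0.534, 0.1611, 0.0648]
tool_rot: [0.0, -0.131, 0.991, 0.0]
contact_force: [0.1, -0.9, 0.5]
gripper_width: 0.004
grasp_force: 0.0
```

```bash
cat >> h.py <<'E'
C=np.array([.574,.015])
def arc(s,th0,th1,n,yaw=True,r=.15,z=.065):
    q=s["tool_rot"];M=R.from_quat([*q[1:],q[0]]);x=M.as_matrix()[:,0]
    now=np.degrees(np.arctan2(-x[1],-x[0]))+90 # theta at which -x face is aligned
    for th in np.linspace(th0,th1,n+1)[1:]:
        t=np.radians(th);w=np.r_[C+r*np.array([np.cos(t),np.sin(t)]),z]-s["eef_pos"]
        print([round(th),0,0,round(np.radians((now-th+180)%360-180),2),*np.round(totool(s,w)).astype(int).tolist()])
E
python3 - <<'E'
from h import *
s=bot.get_obs();print(s["t"],s["eef_pos"],s["contact_force"])
P=bot.read_camera("top");W=bot.read_camera("wrist");cv2.imwrite("pics/c.png",cv2.cvtColor(np.hstack([P["pixels"][70:260,110:400],W["pixels"][::2,::2][:190]]),cv2.COLOR_RGB2BGR))
arc(s,105,60,10)
E
```

```text
3.7 [0.534 0.161 0.065] [ 0.15  -0.9    0.493]
[100, 0, 0, np.float64(0.08), -13, -2, 0]
[96, 0, 0, np.float64(0.16), -24, -3, 0]
[92, 0, 0, np.float64(0.24), -36, -6, 0]
[87, 0, 0, np.float64(0.32), -47, -9, 0]
[82, 0, 0, np.float64(0.39), -58, -13, 0]
[78, 0, 0, np.float64(0.47), -69, -18, 0]
[74, 0, 0, np.float64(0.55), -79, -24, 0]
[69, 0, 0, np.float64(0.63), -89, -30, 0]
[64, 0, 0, np.float64(0.71), -98, -38, 0]
[60, 0, 0, np.float64(0.79), -107, -46, 0]
```

View pics/c.png

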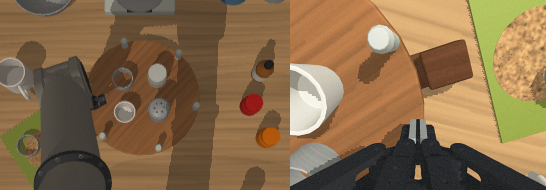

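The fingers are shut and stand between two pegs on the left rim, at about (98,100) in the crop. I'll start pushing slowly.

Call:
jog_arm --pt "0 0 0.08 -13 -2 0 0" --pt "0 0 0.14 -20 -3 0 0" --pt "0 0 0.18 -27 -4 0 0" --pt "0 0 0.22 -33 -5 0 0" --pt "0 0 0.26 -38 -6 0 0" --pt "0 0 0.3 -44 -8 0 0" --pt "0 0 0.34 -50 -10 0 0" --pt "0 0 0.38 -56 -12 0 0" --pt "0 0 0.43 -62 -15 0 0" --pt "0 0 0.47 -69 -18 0 0"

```text
t: 5.05
eef_pos: [0.6055, 0.1615, 0.0652]
tool_rot: [-0.0, 0.105, 0.995, -0.0]
contact_force: [-0.5, -0.4, -0.7]
gripper_width: -0.001
grasp_force: 0.3
```

```bash
python3 - <<'E'
from h import *
s=bot.get_obs();print(s["t"],s["eef_pos"],s["contact_force"],s["q"])
arc(s,78,52,10);arc(s,78,28,1)
E
```

```text
5.05 [0.605 0.162 0.065] [-0.491 -0.35  -0.691] [-0.53   0.6    0.231  1.814 -0.191  0.75   1.164]
[75, 0, 0, np.float64(0.05), -6, 0, 0]
[73, 0, 0, np.float64(0.09), -13, 0, 0]
[70, 0, 0, np.float64(0.14), -20, -1, 0]
[68, 0, 0, np.float64(0.18), -27, -2, 0]
[65, 0, 0, np.float64(0.23), -33, -4, 0]
[62, 0, 0, np.float64(0.27), -40, -5, 0]
[60, 0, 0, np.float64(0.32), -47, -7, 0]
[57, 0, 0, np.float64(0.36), -53, -10, 0]
[55, 0, 0, np.float64(0.41), -59, -12, 0]
[52, 0, 0, np.float64(0.45), -65, -15, 0]
[28, 0, 0, np.float64(0.87), -115, -53, 0]
```

Call:
jog_arm --pt "0 0 0.05 -6 0 0 0" --pt "0 0 0.09 -13 0 0 0" --pt "0 0 0.14 -20 -1 0 0" --pt "0 0 0.18 -27 -2 0 0" --pt "0 0 0.23 -33 -4 0 0" --pt "0 0 0.27 -40 -5 0 0" --pt "0 0 0.32 -47 -7 0 0" --pt "0 0 0.36 -53 -10 0 0" --pt "0 0 0.41 -59 -12 0 0" --pt "0 0 0.45 -65 -15 0 0"

```text
t: 6.3
eef_pos: [0.6661, 0.1335, 0.0653]
tool_rot: [0.0, 0.324, 0.946, 0.0]
contact_force: [-0.2, 0.9, -0.2]
gripper_width: -0.001
grasp_force: 0.3
```

```bash
python3 - <<'E'
from h import *
s=bot.get_obs();print(s["t"],s["eef_pos"],s["contact_force"],s["q"])
P=bot.read_camera("top");W=bot.read_camera("wrist");cv2.imwrite("pics/d.png",cv2.cvtColor(np.hstack([P["pixels"][70:260,110:400],W["pixels"][::2,::2][:190]]),cv2.COLOR_RGB2BGR))
arc(s,52,26,10)
E
```

```text
6.3 [0.666 0.134 0.065] [-0.198  0.893 -0.207] [-0.528  0.686  0.348  1.684 -0.299  0.824  0.863]
[49, 0, 0, np.float64(0.05), -7, 0, 0]
[47, 0, 0, np.float64(0.09), -14, -1, 0]
[44, 0, 0, np.float64(0.14), -21, -2, 0]
[42, 0, 0, np.float64(0.19), -27, -3, 0]
[39, 0, 0, np.float64(0.23), -34, -4, 0]
[36, 0, 0, np.float64(0.28), -41, -6, 0]
[34, 0, 0, np.float64(0.32), -47, -8, 0]
[31, 0, 0, np.float64(0.37), -54, -10, 0]
[29, 0, 0, np.float64(0.41), -60, -13, 0]
[26, 0, 0, np.float64(0.46), -66, -16, 0]
```

View pics/d.png

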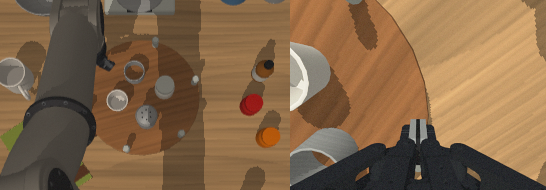

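The disc is turning with everything standing: the shaker is now at crop (146,115) and the jar at (165,87). I'll continue.

Call:
jog_arm --pt "0 0 0.05 -7 0 0 0" --pt "0 0 0.09 -14 -1 0 0" --pt "0 0 0.14 -21 -2 0 0" --pt "0 0 0.19 -27 -3 0 0" --pt "0 0 0.23 -34 -4 0 0" --pt "0 0 0.28 -41 -6 0 0" --pt "0 0 0.32 -47 -8 0 0" --pt "0 0 0.37 -54 -10 0 0" --pt "0 0 0.41 -60 -13 0 0" --pt "0 0 0.46 -66 -16 0 0"

```text
t: 7.65
eef_pos: [0.7085, 0.0802, 0.0653]
tool_rot: [0.0, 0.531, 0.847, 0.0]
contact_force: [-0.0, 0.6, 0.1]
gripper_width: -0.0
grasp_force: 0.3
```

```bash
python3 - <<'E'
from h import *
s=bot.get_obs();print(s["t"],s["eef_pos"],s["contact_force"],s["q"])
arc(s,26,0,10)
E
```

```text
7.65 [0.708 0.08  0.065] [-0.035  0.634  0.077] [-0.501  0.755  0.463  1.598 -0.407  0.886  0.565]
[23, 0, 0, np.float64(0.04), -6, 0, 0]
[21, 0, 0, np.float64(0.09), -13, 0, 0]
[18, 0, 0, np.float64(0.13), -20, -1, 0]
[16, 0, 0, np.float64(0.18), -27, -2, 0]
[13, 0, 0, np.float64(0.22), -33, -3, 0]
[10, 0, 0, np.float64(0.27), -40, -5, 0]
[8, 0, 0, np.float64(0.31), -47, -7, 0]
[5, 0, 0, np.float64(0.36), -53, -9, 0]
[3, 0, 0, np.float64(0.41), -59, -12, 0]
[0, 0, 0, np.float64(0.45), -65, -14, 0]
```

Call:
jog_arm --pt "0 0 0.04 -6 0 0 0" --pt "0 0 0.09 -13 0 0 0" --pt "0 0 0.13 -20 -1 0 0" --pt "0 0 0.18 -27 -2 0 0" --pt "0 0 0.22 -33 -3 0 0" --pt "0 0 0.27 -40 -5 0 0" --pt "0 0 0.31 -47 -7 0 0" --pt "0 0 0.36 -53 -9 0 0" --pt "0 0 0.4 -58 -11 0 0" --pt "0 0 0.43 -62 -13 0 0"

```text
t: 8.9
eef_pos: [0.7238, 0.0188, 0.0653]
tool_rot: [0.0, 0.699, 0.715, 0.0]
contact_force: [1.0, 1.5, -0.8]
gripper_width: -0.002
grasp_force: 0.3
```

```bash
python3 - <<'E'
from h import *
s=bot.get_obs();print(s["t"],s["eef_pos"],s["contact_force"],s["q"])
P=bot.read_camera("top");S=bot.read_camera("scene");cv2.imwrite("pics/e.png",cv2.cvtColor(np.hstack([P["pixels"][70:260,110:400],S["pixels"][120:310,100:400]]),cv2.COLOR_RGB2BGR))
for k,z in(("shaker_center",.088),("peg0",.09)):
  for p in(P,S):
    for r in bot.tip_of(k,p)[:2]:
      v=at(p,r["xy"],z)[:2]-C;print(k,np.round(r["xy"]),round(r["score"],2),np.degrees(np.arctan2(v[1],v[0])),np.hypot(*v))
arc(s,1,-19,10)
E
```

```text
8.9 [0.724 0.019 0.065] [ 0.954  1.501 -0.814] [-0.47   0.797  0.567  1.572 -0.503  0.922  0.291]
shaker_center [360. 270.] 0.96 -134.99631868754057 0.3944571498018783
shaker_center [234. 180.] 0.95 137.27210107925032 0.06250287460552684
shaker_center [264. 198.] 0.84 144.25047265858478 0.07145614474473223
shaker_center [232. 132.] 0.57 -131.9826065505102 0.3286836701551221
peg0 [256. 108.] 0.66 -5.808628094402046 0.14794782719546165
peg0 [191. 233.] 0.72 -3.603943202251115 0.16373548049941372
[-1, 0, 0, np.float64(0.04), -6, 0, 0]
[-3, 0, 0, np.float64(0.07), -12, 0, 0]
[-5, 0, 0, np.float64(0.11), -17, -1, 0]
[-7, 0, 0, np.float64(0.14), -22, -1, 0]
[-9, 0, 0, np.float64(0.18), -27, -2, 0]
[-11, 0, 0, np.float64(0.21), -32, -3, 0]
[-13, 0, 0, np.float64(0.25), -37, -5, 0]
[-15, 0, 0, np.float64(0.28), -43, -6, 0]
[-17, 0, 0, np.float64(0.32), -48, -7, 0]
[-19, 0, 0, np.float64(0.35), -52, -9, 0]
```

View pics/e.png

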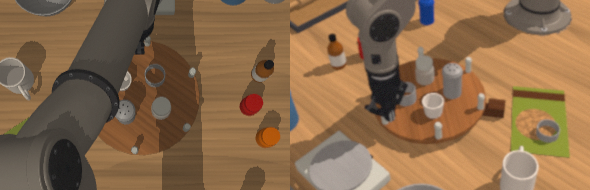

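The shaker is at crop (125,112), about 140°, and it needs to reach 122°. The pushed peg is at about −6°. One last slow push of about 19° should do it.

Call:
jog_arm --pt "0 0 0.04 -6 0 0 0" --pt "0 0 0.07 -12 0 0 0" --pt "0 0 0.11 -17 -1 0 0" --pt "0 0 0.14 -22 -1 0 0" --pt "0 0 0.18 -27 -2 0 0" --pt "0 0 0.21 -32 -3 0 0" --pt "0 0 0.25 -37 -5 0 0" --pt "0 0 0.28 -42 -6 0 0" --pt "0 0 0.31 -46 -7 0 0" --pt "0 0 0.33 -49 -8 0 0"

```text
t: 10.45
eef_pos: [0.7167, -0.0302, 0.0652]
tool_rot: [-0.0, 0.807, 0.59, -0.0]
contact_force: [-0.6, 0.5, 0.0]
gripper_width: -0.002
grasp_force: 0.3
```

Call:
jog_arm --pt "0 0 0 4 0 0 0" --pt "0 0 0 10 0 0 0" --pt "0 0 0 16 0 0 0" --pt "0 0 0 16 0 -20 0" --pt "0 0 0 16 0 -50 0" --pt "0 0 0 16 0 -90 0" --pt "0 0 0 16 0 -130 0" --pt "0 0 0 16 0 -170 0" --pt "0 0 0 16 0 -200 0" --pt "0 0 0 16 0 -200 0"

```text
t: 11.7
eef_pos: [0.7232, -0.0158, 0.2699]
tool_rot: [0.002, 0.807, 0.591, 0.003]
contact_force: [-0.8, -1.4, -1.0]
gripper_width: -0.001
grasp_force: 0.0
```

```bash
python3 - <<'E'
from h import *
s=bot.get_obs();print(s["t"],s["eef_pos"],s["contact_force"],s["q"])
P=bot.read_camera("top");S=bot.read_camera("scene");cv2.imwrite("pics/f.png",cv2.cvtColor(np.hstack([P["pixels"][70:260,110:400],S["pixels"][120:310,100:400]]),cv2.COLOR_RGB2BGR))
for k,z in(("shaker_center",.088),("peg0",.09),("tongue_tip",.036)):
  for p in(P,S):
    for r in bot.tip_of(k,p)[:2]:
      v=at(p,r["xy"],z)[:2]-C;print(k,np.round(r["xy"]),round(r["score"],2),np.degrees(np.arctan2(v[1],v[0])),np.hypot(*v))
E
```

```text
11.7 [ 0.723 -0.016  0.27 ] [-0.778 -1.396 -0.992] [-0.531  0.63   0.77   1.421 -0.446  1.262 -0.032]
shaker_center [358. 274.] 0.8 -136.54660882937972 0.3977480741716954
shaker_center [262. 207.] 0.58 115.18623292789904 0.06753090403093684
peg0 [275. 113.] 0.83 -25.993336922770737 0.14938886110267413
peg0 [188. 220.] 0.67 -20.02449329222335 0.14903591598619634
tongue_tip [311. 223.] 0.79 122.49302216263976 0.20196287372471966
```

View pics/f.png

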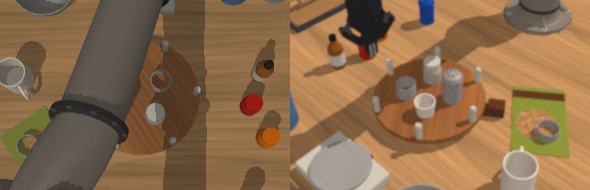

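The shaker is hidden by the arm in the top view. In the scene view everything stands, with the shaker at crop (453,85) near the tongue at (493,107). I'll move the arm clear and verify.

Call:
jog_arm --pt "0 0 0 -40 -8 0 0" --pt "0 0 0 -80 -17 0 0" --pt "0 0 0 -120 -25 0 0" --pt "0 0 0 -160 -34 0 0" --pt "0 0 0 -200 -42 0 0" --pt "0 0 0 -240 -51 0 0" --pt "0 0 0 -280 -60 0 0" --pt "0 0 0 -320 -68 0 0" --pt "0 0 0 -360 -76 0 0" --pt "0 0 0 -394 -84 0 0"

```text
t: 13.35
eef_pos: [0.5217, -0.3666, 0.265]
tool_rot: [-0.0, 0.807, 0.591, -0.0]
contact_force: [0.3, -0.4, 0.5]
gripper_width: -0.0
grasp_force: 0.0
```

```bash
python3 - <<'E'
from h import *
s=bot.get_obs();print(s["t"],s["eef_pos"],s["contact_force"])
P=bot.read_camera("top");S=bot.read_camera("scene");cv2.imwrite("pics/g.png",cv2.resize(cv2.cvtColor(P["pixels"][90:250,110:310],cv2.COLOR_RGB2BGR),None,fx=3,fy=3))
for k,z in(("shaker_center",.088),("peg0",.09),("tongue_tip",.036)):
  for p in(P,S):
    for r in bot.tip_of(k,p)[:2]:
      v=at(p,r["xy"],z)[:2]-C;print(k,np.round(r["xy"]),round(r["score"],2),np.degrees(np.arctan2(v[1],v[0])),np.hypot(*v))
E
```

```text
13.35 [ 0.522 -0.367  0.265] [ 0.311 -0.429  0.488]
shaker_center [232. 175.] 0.67 123.04383348846547 0.059418508627493434
shaker_center [233. 129.] 0.96 -133.0929707723402 0.34638531070916606
shaker_center [263. 206.] 0.89 117.32766107659704 0.06963975756367183
peg0 [276. 114.] 0.72 -26.6429320450486 0.14655616435067367
peg0 [184. 220.] 0.74 -21.906291901437093 0.15639122009304768
tongue_tip [184. 208.] 0.66 122.40672885306475 0.2154207231326865
tongue_tip [313. 225.] 0.75 121.02852109645349 0.20876755151034468
```

View pics/g.png

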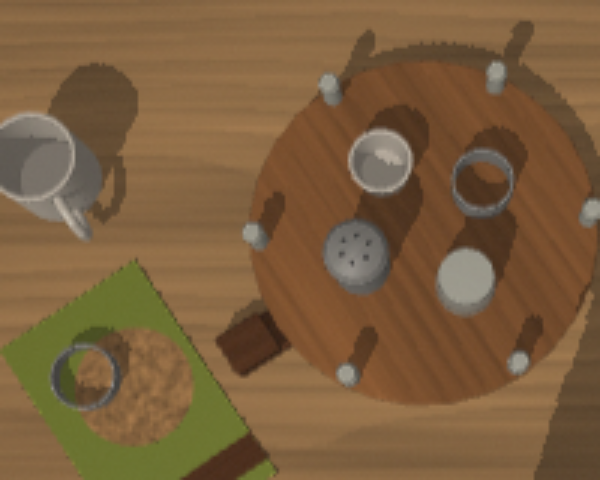

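The shaker, at crop (357,256), is in line with the tongue at (252,343) and midway between the front pegs. It measures 123° against the tongue's 122°, all four things are upright, and the arm is clear.

```bash
python3 -c "
from station import bot
print(bot.hand_in())"
```

```text
the job is handed in; nothing more can be done
None
```

I turned the lazy Susan about 105° clockwise and handed the job in. By the last top view, the shaker stands within about 1° of the tongue's line, everything on the disc is upright and the arm is clear. The hand-in returned no verdict.

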